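# Press the loose screw-tub lids home

### The arm

A 6-joint arm with a two-finger parallel gripper is mounted at the origin on the work surface. World frame = base frame: x ahead of the robot, y to its left, z up, the work surface at z = 0. Lengths are in m, angles in degrees, forces in N, time in s.
With the tool pointing down it reaches from about 0.375 to 0.975 m from the base axis. Payload 3.8 kg.
Tool frame: the origin (TCP) lies at the very end of the fingers, on their centre line; the grasp point (between the pads) lies 19 mm behind it; z points along the fingers, y is the direction in which the jaws open and shut (so a half turn about z gives the same grasp; the last joint's range is limited). The gripper opens to 88 mm and grips with 3 to 60 N. Pads are 18 mm wide; open, the fingers measure 123 mm over their backs; the gripper's body (75 mm by 187 mm) begins 45 mm behind the grasp point.
Start: joints at [72.428, 15.12, 91.902, -0, 72.978, -2.114], TCP at [0.18, 0.651, 0.239] pointing down, gripper open.
Joint ranges: [-150.88, 150.88], [-54.13, 125.18], [17.81, 147.31], [-75.09, 255.09], [0, 152.58], [-146.25, 146.25]. Speed limits (degrees/s): [147.25, 147.25, 180, 180, 180, 180].

### API

Orientations are given as a 3x3 rotation matrix whose columns are the frame's x, y, z axes.
In Python, from plant import ctrl gives the robot as it stands.
- The arm moves only by the tool carry_out, never from a script. Its argument "increments" is a list of rows, each an object with "offset": the shift along the tool's x, y, z in mm, a list of three; "twist": the turn, a rotation vector about the tool's x, y, z in degrees, a list of three; "claw": the closure, from -1 (fully open) to 1 (shut). In form: [{"offset": [dx, dy, dz], "twist": [rx, ry, rz], "claw": claw}, ...]. A call has 1 to 12 rows; each row shifts and turns the commanded pose from where the row before left it, along the tool's axes as they then stand; what a row does not reach is not made up. A row lasts 1/10 s, in which the tool goes at most 50 mm and 8.59 degrees, less where a joint would pass 70% of its speed; a pose out of reach is approached as far as the arm can. A call with a gripper value outside its range is refused whole. The fingers move at their own pace and stop on an object; the grip force is fixed at half the most. Time passes only in rows, so rows that do not move let the fingers close. It gives the time, the measured TCP pose, the force and the opening at its end, in the units of the state.
- ctrl.get_obs(): the state, without advancing time (a new reading comes with each control period).
- ctrl.read_camera(name): name is "scene" or "side" or "wrist"; returns a dict with "image" (384x512x3 uint8, blue, green, red), "fx", "fy", "cx", "cy" (pixels), "R" (3x3) and "t" (3): a world point X has camera coordinates R X + t; the wrist camera has in their place "T_tool_cam" (4x4, takes a point from camera to tool coordinates, whose origin is the TCP and whose axes are the flange's). Camera axes: x right, y down, z forward; pixel columns grow to the right and rows downward; lengths in m; the calibration is good to about 2 mm. The wrist camera is an equidistant fisheye: a pixel r from the principal point sees the ray r / f radians off the axis. A picture is of the moment at which its call begins: read the wrist's pose just before it. There is no depth.
- ctrl.job_done(): hands the job in, once; it reports no verdict.
The state is a dict: "time": time; "joint_positions": joint angles; "qd": joint speeds; "effort": joint torques, N m; "tcp_pos": TCP position; "tool_rot": TCP orientation; "force": force on the tool from outside, world axes, zero at the start; "moment": the same for the moment, N m; "width": opening from 0.0 (shut) to 1.0 (fully open).
Only numpy, scipy, OpenCV 4.12 (cv2) and the standard library are available. Lean on these libraries where they do the work, as an engineer would, in place of code of your own. Each camera call takes 0.05 s, during which the arm holds its last target.

### The job

Two of the four screw tubs on the repair bench, one round and one square, have lids that are only half pushed on. Press each of those two lids straight down until it is fully home, leaving the tubs standing where they are, and do not touch the other two tubs, which are already shut.

Things in the scene. Friction and masses are not known exactly. Their poses are not given: they have to be found in the camera images.
- round_open_top (a point): Centre of the flat top of the black push-on lid of a round grey plastic screw tub, 70 mm across (lid 72), loose, about 0.27 kg. z axis up. This lid is half on: 13 to 18 mm proud, a pale neck showing below it. It slides straight down against about 6 N of friction, stays where left and stops hard when home, its top then 52 mm above the table.
- square_open_top (a point): Centre of the flat top of the black push-on lid of a square grey plastic screw tub, 60 mm square (lid 62), loose, about 0.27 kg. z axis up. This lid is half on: 13 to 18 mm proud, a pale neck showing below it. It slides straight down against about 6 N of friction, stays where left and stops hard when home, its top then 66 mm above the table.
- round_shut_top (a point): Centre of the flat top of the black push-on lid of a round grey plastic screw tub, 70 mm across (lid 72), loose, about 0.27 kg. z axis up. This lid is already fully home: no neck showing, its top 52 mm above the table.
- square_shut_top (a point): Centre of the flat top of the black push-on lid of a square grey plastic screw tub, 60 mm square (lid 62), loose, about 0.27 kg. z axis up. This lid is already fully home: no neck showing, its top 66 mm above the table.
Not all that is in view belongs to the job. Leave any orange or turquoise look-alike of the part that bears round_open_top alone. What is shaped like the part that bears square_open_top but pink is not meant.

How it is judged:
By the outcome, as a careful person would: the job done as asked, in the order asked, and still so for the second after the job is handed in, with the robot touching nothing.
It also fails if it takes over 38 s, if anything falls off the work surface, if the arm or the gripper's body presses on something with over 40 N, if the wrist force passes 120 N, or if a joint passes its speed limit or range.

## Working session

There is one attempt and no reset: what is moved stays moved. The work goes in short steps, Python scripts to look and compute and a tool call to move; the robot and the scene stay as the last step left them, time stands still between calls to the robot, and variables do not carry over. Pictures are saved under pics/ and viewed, and the job is handed in when it is done.

Besides the shell and the picture viewer there is one more tool, called after "Call:" as name([rows], argument=value, ...), one row to a line, values as JSON. carry_out: Moves the arm, as the interface text tells. Its arguments: {"type":"object","properties":{"increments":{"type":"array","items":{"type":"object","properties":{"offset":{"type":"array","items":{"type":"number"}},"twist":{"type":"array","items":{"type":"number"}},"claw":{"type":"number"}}}}},"required":["increments"]}

```bash
mkdir -p pics
cat > h.py <<'E'
import numpy as np, cv2
from plant import ctrl
def ray(c,u,v):
    d=np.array([(u-c['cx'])/c['fx'],(v-c['cy'])/c['fy'],1.]); R=np.array(c['R']);t=np.array(c['t'])
    return -R.T@t, R.T@d
def onz(c,u,v,z):
    o,d=ray(c,u,v); return o+d*(z-o[2])/d[2]
def proj(c,X):
    p=np.array(c['R'])@np.array(X)+np.array(c['t']); return c['fx']*p[0]/p[2]+c['cx'],c['fy']*p[1]/p[2]+c['cy']
E
python3 - <<'E'
from h import *
import pickle
d={}
o=ctrl.get_obs();print({k:np.round(o[k],3).tolist() for k in o})
for n in['scene','side','wrist']:
    d[n]=ctrl.read_camera(n); cv2.imwrite(f'pics/{n}0.png',cv2.resize(d[n]['image'],(800,600),interpolation=cv2.INTER_CUBIC))
    print(n,{k:np.round(v,3).tolist() for k,v in d[n].items() if k!='image'})
pickle.dump((o,d),open('d0.pkl','wb'))
E
```

```text
{'time': 0.0, 'joint_positions': [72.427, 15.17, 91.982, -0.001, 72.977, -2.114], 'qd': [-0.138, -0.121, -0.043, -0.023, 0.069, 0.008], 'effort': [0.0, -50.211, -35.688, 0.073, 0.03, -0.0], 'tcp_pos': [0.18, 0.65, 0.237], 'tool_rot': [[-0.964, 0.267, -0.001], [0.267, 0.964, -0.002], [0.0, -0.002, -1.0]], 'force': [0.07, 0.444, 0.153], 'moment': [0.017, -0.045, 0.013], 'width': 1.001}
scene {'fx': 391.282, 'fy': 391.282, 'cx': 251.768, 'cy': 190.359, 'R': [[-0.749, 0.663, 0.012], [0.416, 0.485, -0.769], [-0.516, -0.571, -0.639]], 't': [0.412, -0.157, 1.116]}
side {'fx': 426.398, 'fy': 426.398, 'cx': 249.294, 'cy': 185.692, 'R': [[0.819, -0.574, -0.011], [-0.392, -0.546, -0.74], [0.419, 0.61, -0.672]], 't': [-0.418, 0.251, 0.499]}
wrist {'fx': 297.319, 'fy': 297.319, 'cx': 257.551, 'cy': 189.896, 'T_tool_cam': [[-0.001, -0.962, -0.275, 0.07], [1.0, -0.0, -0.0, -0.001], [0.0, -0.275, 0.962, -0.146], [0.0, 0.0, 0.0, 1.0]]}
```

View pics/scene0.png

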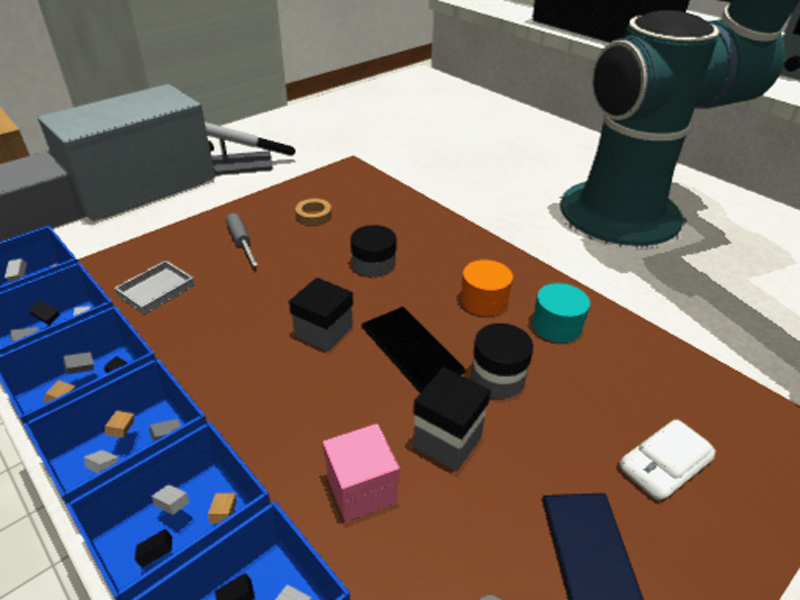

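View pics/side0.png

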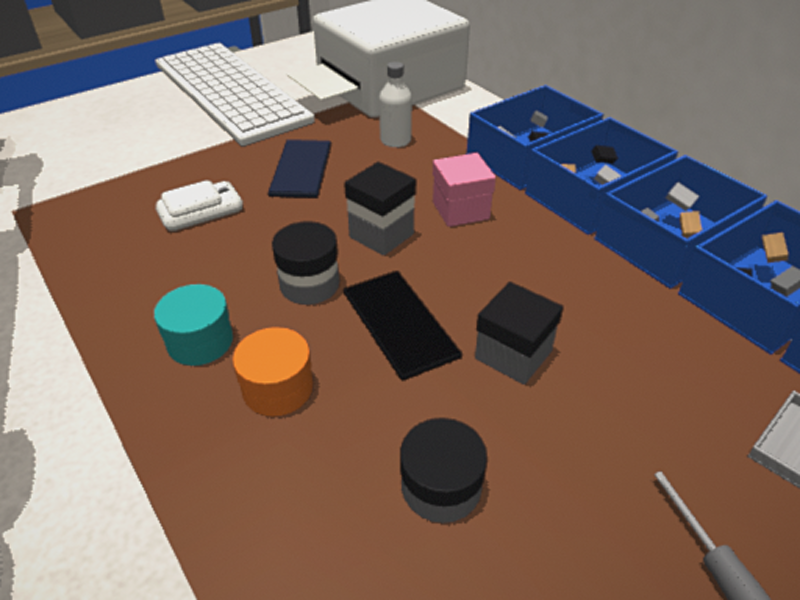

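View pics/wrist0.png

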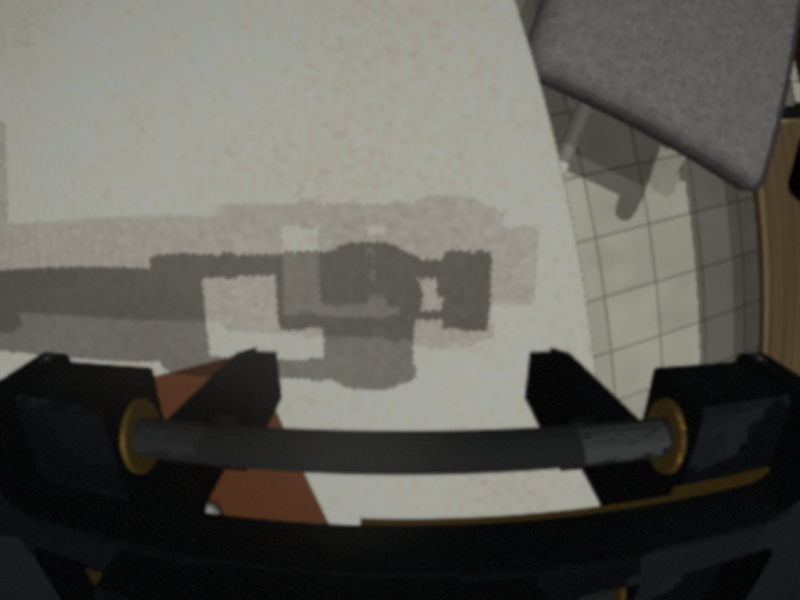

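The two tubs showing a pale neck are the round one at scene (502,360) / side (306,262) and the square one at scene (450,418) / side (381,207). The round tub at scene (373,250) and the square tub at (321,313) show no neck, so they are shut. I'll confirm this in enlarged crops.

Run:
```python
from h import *
import pickle
o,d=pickle.load(open('d0.pkl','rb'))
for n,(x,y,w,h) in {'scene':(255,200,100,75+25),'side':(165,95,110,105)}.items():
    im=d[n]['image'][y:y+h,x:x+w]; im=np.clip(im.astype(float)*1.6+15,0,255).astype(np.uint8)
    im=cv2.resize(im,None,fx=5.5,fy=5.5,interpolation=cv2.INTER_CUBIC)
    for k in range(0,w,10):
        cv2.putText(im,str(x+k),(int(k*5.5),10),0,.33,(0,255,255),1); cv2.line(im,(int(k*5.5),12),(int(k*5.5),18),(0,255,255),1)
    for k in range(0,h,10):
        cv2.putText(im,str(y+k),(0,int(k*5.5)+4),0,.33,(0,255,255),1)
    cv2.imwrite(f'pics/{n}c.png',im)
```

```text
(no output)
```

View pics/scenec.png

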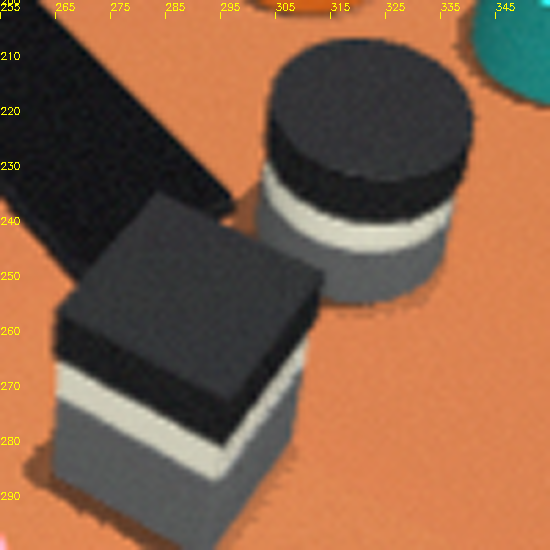

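View pics/sidec.png

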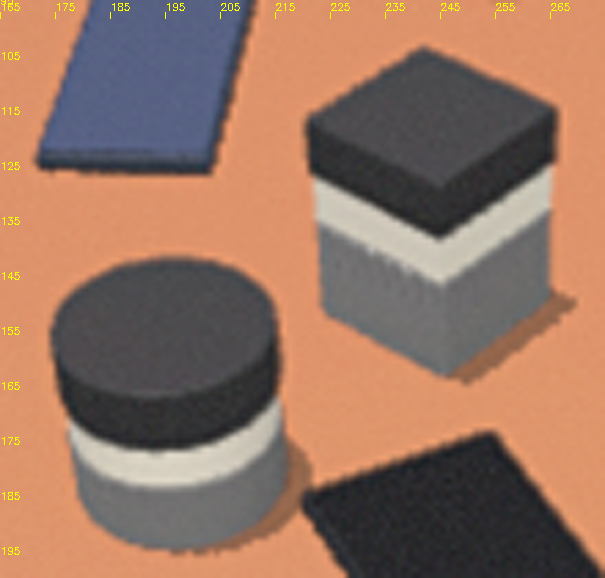

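```bash
cat > m.py <<'E'
from h import *
import pickle
from scipy.optimize import least_squares
def tri(c1,p1,c2,p2):
    A=[];b=[]
    for c,p in((c1,p1),(c2,p2)):
        o,d=ray(c,*p);d/=np.linalg.norm(d);P=np.eye(3)-np.outer(d,d);A.append(P);b.append(P@o)
    X=np.linalg.lstsq(np.vstack(A),np.hstack(b),rcond=None)[0]
    return X,[np.round(np.array(proj(c,X))-p,1) for c,p in((c1,p1),(c2,p2))]
E
python3 - <<'E'
from m import *
o,d=pickle.load(open('d0.pkl','rb'));S,D=d['scene'],d['side']
s=np.array([(283.7,234.5),(313.9,249.5),(297.9,271.3),(265,256)])-.4
e=np.array([(241.7,103.5),(266.3,114.6),(245.4,128.8),(220.5,116.5)])-.4
# match: order in side by geometry
ws=[onz(S,*p,.081)for p in s]; we=[onz(D,*p,.081)for p in e]
print(np.round(ws,3),np.mean(ws,0));print(np.round(we,3),np.mean(we,0))
X=[]
for i,w in enumerate(ws):
    j=int(np.argmin([np.linalg.norm(w-q) for q in we])); x,r=tri(S,s[i],D,e[j]);X.append(x);print(i,j,x.round(4),r)
print('square',np.mean(X,0))
print('round',tri(S,(322.1,219.6),D,(194.4,154.2)), onz(S,322.1,219.6,.068),onz(D,194.4,154.2,.068))
E
```

```text
[[0.579 0.116 0.081]
 [0.565 0.176 0.081]
 [0.62  0.19  0.081]
 [0.638 0.131 0.081]] [0.60042055 0.15325761 0.081     ]
[[0.627 0.191 0.081]
 [0.642 0.132 0.081]
 [0.584 0.116 0.081]
 [0.569 0.176 0.081]] [0.60545271 0.15381876 0.081     ]
0 2 [0.5816 0.1162 0.0825] [array([-1.1,  0.1]), array([-1.1, -0.2])]
1 3 [0.5673 0.1757 0.0825] [array([-0.9,  0.2]), array([-0.8, -0.2])]
2 0 [0.6233 0.1898 0.0832] [array([-1.4,  0.2]), array([-1.2, -0.2])]
3 1 [0.6399 0.1311 0.0821] [array([-0.7,  0. ]), array([-0.6, -0.1])]
square [0.6030265  0.15321445 0.08259006]
round (array([0.48290767, 0.12616478, 0.0633153 ]), [array([-0.6,  0.1]), array([-0.7, -0.2])]) [0.48588613 0.12948064 0.068     ] [0.48098948 0.11951622 0.068     ]
```

Both crops confirm it: each of these two tubs has a pale neck under its lid. I'll close the jaws and move above the round one first.

Call:
carry_out([
  {"offset": [-33, -32, 0], "twist": [0, 0, 0], "claw": 1},
  {"offset": [-33, -32, 0], "twist": [0, 0, 0], "claw": 1},
  {"offset": [-33, -32, 0], "twist": [0, 0, 0], "claw": 1},
  {"offset": [-33, -32, 0], "twist": [0, 0, 0], "claw": 1},
  {"offset": [-33, -32, 0], "twist": [0, 0, 0], "claw": 1},
  {"offset": [-33, -32, 0], "twist": [0, 0, 0], "claw": 1},
  {"offset": [-33, -32, 0], "twist": [0, 0, 0], "claw": 1},
  {"offset": [-33, -32, 0], "twist": [0, 0, 0], "claw": 1},
  {"offset": [-33, -32, 0], "twist": [0, 0, 0], "claw": 1},
  {"offset": [-33, -32, 0], "twist": [0, 0, 0], "claw": 1},
  {"offset": [-33, -32, 0], "twist": [0, 0, 0], "claw": 1},
  {"offset": [-33, -32, 0], "twist": [0, 0, 0], "claw": 1},
])

```text
time: 1.35
tcp_pos: [0.4597, 0.1731, 0.2387]
tool_rot: [[-0.964, 0.267, 0.0], [0.267, 0.964, 0.0], [-0.0, 0.0, -1.0]]
force: [0.8, 0.5, 0.3]
width: 0.007
```

```bash
cat >> m.py <<'E'
def to(x,y,z):
    o=ctrl.get_obs();R=np.array(o['tool_rot']);p=np.array(o['tcp_pos'])
    print('t',o['time'],'tcp',p.round(4),'F',np.round(o['force'],1),'w',round(o['width'],2),'zaxis',R[:,2].round(4),'move mm',(R.T@(np.array([x,y,z])-p)*1000).round(1))
E
python3 -c "
from m import *
to(.4835,.125,.237)"
```

```text
t 1.35 tcp [0.4597 0.1731 0.2387] F [0.8 0.5 0.3] w 0.01 zaxis [ 2.e-04  1.e-04 -1.e+00] move mm [-35.8 -40.    1.7]
```

Next I'll go to the centre and down to about z = 0.1, then check with the cameras.

Call:
carry_out([
  {"offset": [-18, -20, 0], "twist": [0, 0, 0], "claw": 1},
  {"offset": [-18, -20, 0], "twist": [0, 0, 0], "claw": 1},
  {"offset": [0, 0, 35], "twist": [0, 0, 0], "claw": 1},
  {"offset": [0, 0, 35], "twist": [0, 0, 0], "claw": 1},
  {"offset": [0, 0, 35], "twist": [0, 0, 0], "claw": 1},
  {"offset": [0, 0, 29], "twist": [0, 0, 0], "claw": 1},
  {"offset": [0, 0, 0], "twist": [0, 0, 0], "claw": 1},
  {"offset": [0, 0, 0], "twist": [0, 0, 0], "claw": 1},
])

```text
time: 2.15
tcp_pos: [0.4829, 0.1267, 0.1046]
tool_rot: [[-0.964, 0.267, -0.001], [0.267, 0.964, -0.0], [0.001, -0.001, -1.0]]
force: [0.6, -0.2, 0.6]
width: 0.003
```

Run:
```python
from m import *
to(.4835,.125,.1)
o=ctrl.get_obs();p=np.array(o['tcp_pos'])
a=ctrl.read_camera('scene');b=ctrl.read_camera('side')
print(proj(a,p),proj(b,p))
ims=[]
for c,(x,y) in((a,(250,130)),(b,(140,70))):
    im=np.clip(c['image'][y:y+150,x:x+100].astype(float)*1.6+15,0,255).astype(np.uint8)
    ims.append(cv2.resize(im,None,fx=4,fy=4,interpolation=cv2.INTER_CUBIC))
cv2.imwrite('pics/c1.png',np.hstack(ims))
```

```text
t 2.15 tcp [0.4829 0.1267 0.1046] F [ 0.6 -0.2  0.6] w 0.0 zaxis [-1.5e-03 -3.0e-04 -1.0e+00] move mm [-1.1 -1.4  4.6]
(np.float64(324.50621681689694), np.float64(203.88394814006944)) (np.float64(191.1108618167794), np.float64(134.2325629952354))
```

View pics/c1.png

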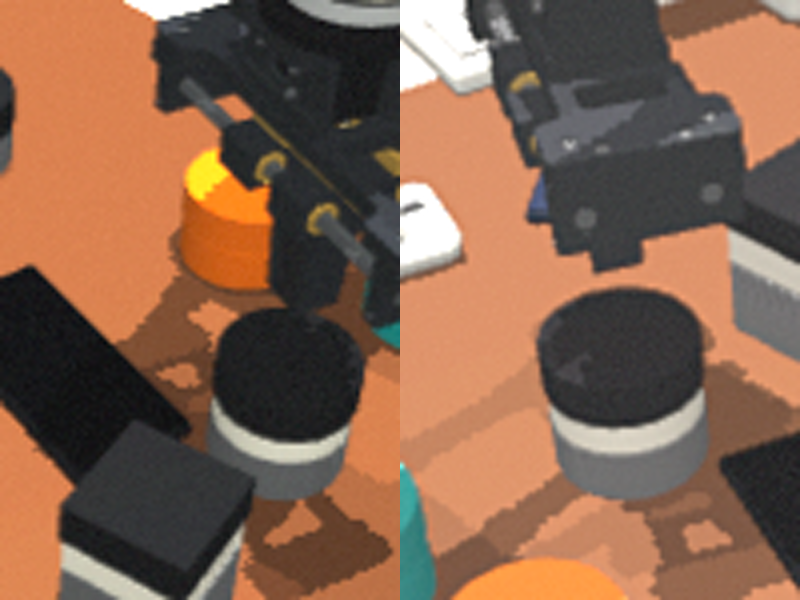

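The closed finger tip is at scene about (325,205) and side (192,135), centred over the round lid, with no neighbour in the way. I'll press down gradually.

Call:
carry_out([
  {"offset": [-1, -1, 12], "twist": [0, 0, 0], "claw": 1},
  {"offset": [0, 0, 12], "twist": [0, 0, 0], "claw": 1},
  {"offset": [0, 0, 8], "twist": [0, 0, 0], "claw": 1},
  {"offset": [0, 0, 5], "twist": [0, 0, 0], "claw": 1},
  {"offset": [0, 0, 4], "twist": [0, 0, 0], "claw": 1},
  {"offset": [0, 0, 3], "twist": [0, 0, 0], "claw": 1},
  {"offset": [0, 0, 3], "twist": [0, 0, 0], "claw": 1},
  {"offset": [0, 0, 2], "twist": [0, 0, 0], "claw": 1},
  {"offset": [0, 0, 1], "twist": [0, 0, 0], "claw": 1},
  {"offset": [0, 0, 0], "twist": [0, 0, 0], "claw": 1},
])

```text
time: 3.25
tcp_pos: [0.4832, 0.1254, 0.0546]
tool_rot: [[-0.964, 0.266, -0.002], [0.266, 0.964, -0.0], [0.002, -0.001, -1.0]]
force: [-3.2, -1.0, 4.1]
width: 0.004
```

Call:
carry_out([
  {"offset": [0, 0, 1], "twist": [0, 0, 0], "claw": 1},
  {"offset": [0, 0, 1], "twist": [0, 0, 0], "claw": 1},
  {"offset": [0, 0, 0.5], "twist": [0, 0, 0], "claw": 1},
  {"offset": [0, 0, 0.5], "twist": [0, 0, 0], "claw": 1},
  {"offset": [0, 0, 0], "twist": [0, 0, 0], "claw": 1},
])

```text
time: 3.75
tcp_pos: [0.4832, 0.1254, 0.0523]
tool_rot: [[-0.964, 0.266, -0.002], [0.266, 0.964, -0.001], [0.002, -0.001, -1.0]]
force: [-5.4, -0.7, 9.1]
width: 0.006
```

Call:
carry_out([
  {"offset": [0, 0, 0.5], "twist": [0, 0, 0], "claw": 1},
  {"offset": [0, 0, 0.5], "twist": [0, 0, 0], "claw": 1},
  {"offset": [0, 0, 0], "twist": [0, 0, 0], "claw": 1},
])

```text
time: 4.05
tcp_pos: [0.4833, 0.1254, 0.0523]
tool_rot: [[-0.964, 0.266, -0.002], [0.266, 0.964, -0.001], [0.002, -0.001, -1.0]]
force: [-8.9, -1.7, 18.0]
width: 0.004
```

Hard stop: z stayed at 0.0523 while the force rose to 18 N. I'll lift straight up, move toward the square tub and check.

Call:
carry_out([
  {"offset": [0, 0, -3], "twist": [0, 0, 0], "claw": 1},
  {"offset": [0, 0, -10], "twist": [0, 0, 0], "claw": 1},
  {"offset": [0, 0, -25], "twist": [0, 0, 0], "claw": 1},
  {"offset": [0, 0, -25], "twist": [0, 0, 0], "claw": 1},
  {"offset": [0, 0, -10], "twist": [0, 0, 0], "claw": 1},
  {"offset": [-36, 19, 0], "twist": [0, 0, 0], "claw": 1},
  {"offset": [-36, 19, 0], "twist": [0, 0, 0], "claw": 1},
  {"offset": [-36, 19, 0], "twist": [0, 0, 0], "claw": 1},
  {"offset": [0, 0, 0], "twist": [0, 0, 0], "claw": 1},
  {"offset": [0, 0, 0], "twist": [0, 0, 0], "claw": 1},
])

```text
time: 5.05
tcp_pos: [0.6031, 0.1516, 0.1225]
tool_rot: [[-0.964, 0.267, -0.002], [0.267, 0.964, -0.0], [0.002, -0.001, -1.0]]
force: [-0.1, 0.2, -0.5]
width: 0.004
```

Run:
```python
from m import *
to(.603,.153,.105)
o=ctrl.get_obs();p=np.array(o['tcp_pos'])
a=ctrl.read_camera('scene');b=ctrl.read_camera('side')
print(proj(a,p),proj(b,p))
ims=[]
for c,(x,y) in((a,(250,170)),(b,(160,60))):
    im=np.clip(c['image'][y:y+150,x:x+100].astype(float)*1.6+15,0,255).astype(np.uint8)
    ims.append(cv2.resize(im,None,fx=4,fy=4,interpolation=cv2.INTER_CUBIC))
cv2.imwrite('pics/c2.png',np.hstack(ims))
```

```text
t 5.05 tcp [0.6031 0.1516 0.1225] F [-0.1  0.2 -0.5] w 0.0 zaxis [-2.e-03 -4.e-04 -1.e+00] move mm [ 0.5  1.3 17.5]
(np.float64(289.6807538532456), np.float64(235.25886229174125)) (np.float64(242.2058012196689), np.float64(96.35365656173836))
```

View pics/c2.png

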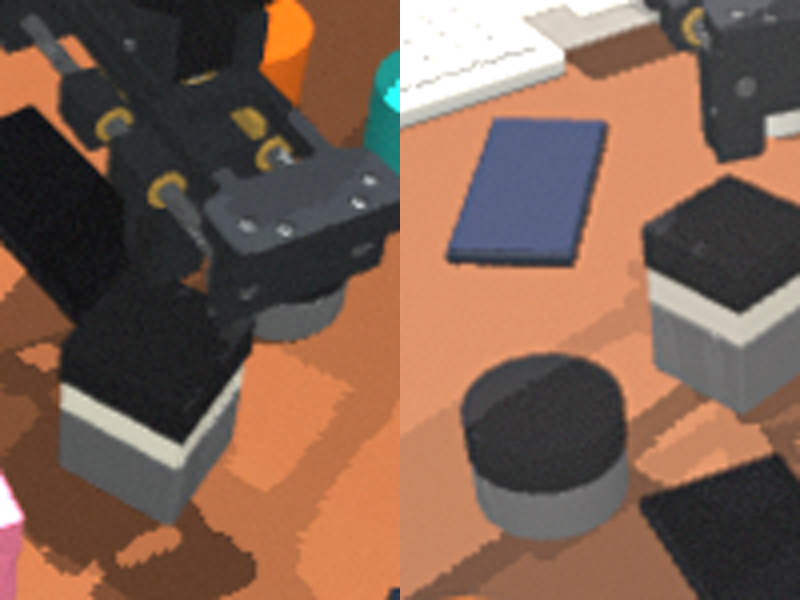

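The round tub's neck is gone (crop at 545,490), and the finger tip sits over the square lid's centre, at side crop (730,150). I'll press the square lid now.

Call:
carry_out([
  {"offset": [0, 1, 14], "twist": [0, 0, 0], "claw": 1},
  {"offset": [0, 0, 12], "twist": [0, 0, 0], "claw": 1},
  {"offset": [0, 0, 8], "twist": [0, 0, 0], "claw": 1},
  {"offset": [0, 0, 5], "twist": [0, 0, 0], "claw": 1},
  {"offset": [0, 0, 4], "twist": [0, 0, 0], "claw": 1},
  {"offset": [0, 0, 4], "twist": [0, 0, 0], "claw": 1},
  {"offset": [0, 0, 3], "twist": [0, 0, 0], "claw": 1},
  {"offset": [0, 0, 3], "twist": [0, 0, 0], "claw": 1},
  {"offset": [0, 0, 2], "twist": [0, 0, 0], "claw": 1},
  {"offset": [0, 0, 1], "twist": [0, 0, 0], "claw": 1},
  {"offset": [0, 0, 0.5], "twist": [0, 0, 0], "claw": 1},
  {"offset": [0, 0, 0], "twist": [0, 0, 0], "claw": 1},
])

```text
time: 6.35
tcp_pos: [0.6024, 0.1524, 0.0674]
tool_rot: [[-0.964, 0.267, -0.002], [0.267, 0.964, -0.001], [0.002, -0.001, -1.0]]
force: [-4.4, -1.3, 5.1]
width: 0.007
```

Call:
carry_out([
  {"offset": [0, 0, 1], "twist": [0, 0, 0], "claw": 1},
  {"offset": [0, 0, 1], "twist": [0, 0, 0], "claw": 1},
  {"offset": [0, 0, 0.5], "twist": [0, 0, 0], "claw": 1},
  {"offset": [0, 0, 0], "twist": [0, 0, 0], "claw": 1},
])

```text
time: 6.75
tcp_pos: [0.6024, 0.1524, 0.0666]
tool_rot: [[-0.964, 0.266, -0.003], [0.266, 0.964, -0.001], [0.002, -0.001, -1.0]]
force: [-7.9, -2.2, 13.9]
width: 0.009
```

Call:
carry_out([
  {"offset": [0, 0, 0.5], "twist": [0, 0, 0], "claw": 1},
  {"offset": [0, 0, 0.5], "twist": [0, 0, 0], "claw": 1},
  {"offset": [0, 0, 0], "twist": [0, 0, 0], "claw": 1},
])

```text
time: 7.05
tcp_pos: [0.6025, 0.1524, 0.0665]
tool_rot: [[-0.964, 0.266, -0.002], [0.266, 0.964, -0.001], [0.002, -0.001, -1.0]]
force: [-10.0, -2.1, 18.5]
width: 0.005
```

Call:
carry_out([
  {"offset": [0, 0, -3], "twist": [0, 0, 0], "claw": 1},
  {"offset": [0, 0, -10], "twist": [0, 0, 0], "claw": 1},
  {"offset": [0, 0, -25], "twist": [0, 0, 0], "claw": 1},
  {"offset": [0, 0, -35], "twist": [0, 0, 0], "claw": 1},
  {"offset": [0, 0, -40], "twist": [0, 0, 0], "claw": 1},
  {"offset": [0, 0, -40], "twist": [0, 0, 0], "claw": 1},
  {"offset": [0, 40, 0], "twist": [0, 0, 0], "claw": 1},
  {"offset": [0, 40, 0], "twist": [0, 0, 0], "claw": 1},
  {"offset": [0, 40, 0], "twist": [0, 0, 0], "claw": 1},
  {"offset": [0, 40, 0], "twist": [0, 0, 0], "claw": 1},
  {"offset": [0, 40, 0], "twist": [0, 0, 0], "claw": 1},
  {"offset": [0, 0, 0], "twist": [0, 0, 0], "claw": 1},
])

```text
time: 8.25
tcp_pos: [0.6572, 0.3503, 0.2161]
tool_rot: [[-0.965, 0.263, 0.001], [0.263, 0.965, 0.002], [0.0, 0.002, -1.0]]
force: [-0.7, -0.9, -0.1]
width: 0.005
```

Run:
```python
from m import *
to(.603,.153,.105)
a=ctrl.read_camera('scene');b=ctrl.read_camera('side')
ims=[]
for c,(x,y) in((a,(165,130)),(b,(140,60))):
    w,h=(190,180) if c is a else (230,280); 
    im=np.clip(c['image'][y:y+h,x:x+w].astype(float)*1.6+15,0,255).astype(np.uint8)
    ims.append(cv2.resize(im,(400,int(400*h/w)),interpolation=cv2.INTER_CUBIC))
H=max(i.shape[0] for i in ims)
cv2.imwrite('pics/c3.png',np.hstack([cv2.copyMakeBorder(i,0,H-i.shape[0],0,0,0) for i in ims]))
```

```text
t 8.25 tcp [0.6572 0.3503 0.2161] F [-0.7 -0.9 -0.1] w 0.01 zaxis [ 5.0e-04  2.1e-03 -1.0e+00] move mm [   0.4 -204.9  110.6]
```

View pics/c3.png

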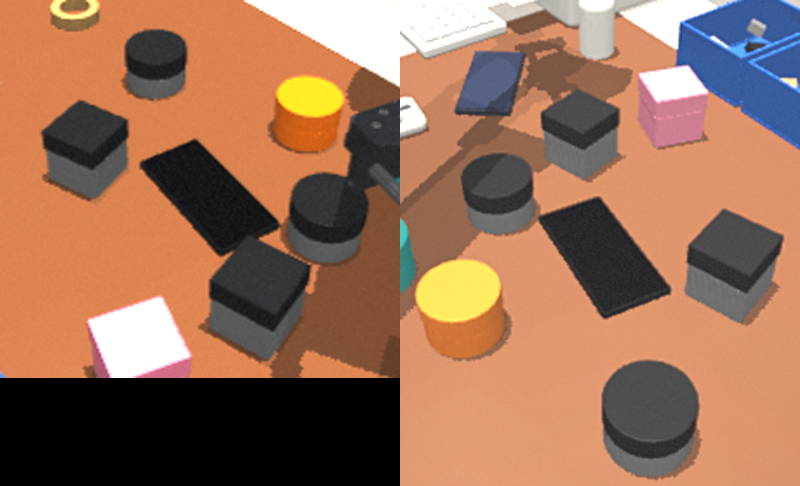

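Neither tub shows a neck now: round at left crop (327,220), square at (260,290). I'll check that neither tub base has moved.

Run:
```python
from m import *
o,d=pickle.load(open('d0.pkl','rb'));b=ctrl.read_camera('side')
ims=[]
for c in(d['side'],b):
    im=np.clip(c['image'][95:200,165:275].astype(float)*1.6+15,0,255).astype(np.uint8)
    ims.append(cv2.resize(im,None,fx=3.6,fy=3.6,interpolation=cv2.INTER_CUBIC))
cv2.imwrite('pics/c4.png',np.hstack(ims))
```

```text
(no output)
```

View pics/c4.png

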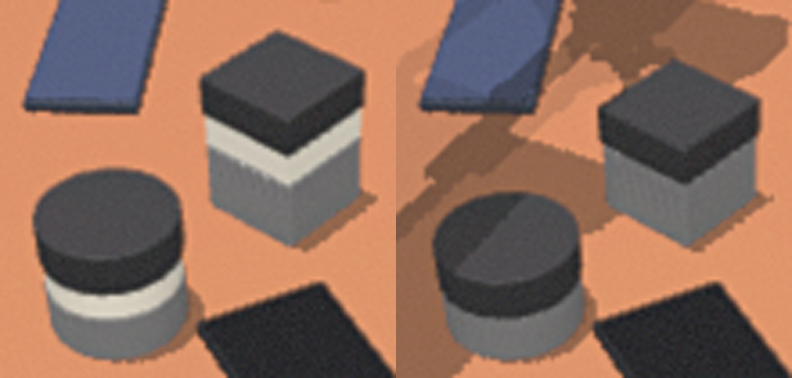

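The bases are in the same place: square bottom corner at (292,245) before and (688-396,246) after, round bottom at (118,360) before and (516-396,360) after. Handing in.

```bash
python3 -c "
from plant import ctrl
print(ctrl.job_done())"
```

```text
the job is handed in; nothing more can be done
None
```

I pressed both half-on lids fully home with the closed fingers, the round one first and then the square one, and handed the job in at about 8.4 s.

- **Lids home:** each push ended on a hard stop. The round lid stopped at z = 52.3 mm and the square one at 66.5 mm (52 and 66 expected). In both cases the force rose to about 18 N with no further travel. The last pictures from both cameras show no neck on either tub.
- **Tubs in place:** in the before and after side pictures, the bases of both pressed tubs match to within about a pixel.
- **Other objects:** I never moved the arm down near the two shut tubs or the coloured look-alikes.
- **Disagreement:** while pressing there was also 9–10 N of sideways force, mostly along x. The finger tip did not shift with it.

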